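# Set a knee joint on its stop and lock it

### The job

The knee joint of a leg brace is clamped on the tilted work board for its bench check. Draw the slide lock all the way back from the joint, swing the lower (calf) bar up until you feel it bear firmly against the stop hidden under the round cover, then push the lock towards the joint until it clicks fully home and let go of it. Last, press the free end of the bar firmly down, back the way it came, to prove that the lock takes the load; leave the joint locked and the sanding block and side cutters where they lie.

Things in the scene. Friction and masses are not known exactly. Their poses are not given: they have to be found in the camera images.
- jig: Fixed tilted plywood work board, 400 mm wide, 255 mm up the slope, on a flat base; its face looks up and towards the robot, tilted 25 degrees from level. Origin on the bench below the point where the knee axis meets the face, which is 110 mm up; x away from the robot, y left along the board. 16 mm lip 184 mm down-slope of the axis. A hex key lies at its left part.
- light_bar (a point): Centre of the LED work light over the knee  a straight aluminium bar 410 mm long along the board, 34 mm deep, 18 mm high, its underside 360 mm above the bench, on two posts behind the board. Above the raised bar and its lock an upright gripper or wrist meets it; with the tool square to the board (leaning 25 degrees, wrist towards the robot) there is room. Axes as jig.
- knee_axis (a point): Centre of the knee joint in the mid-plane of the calf bar, 28 mm out from the board's face. Axes: x up the slope, y left along the board, z square out of the face (a tool square to the board points along -z). A round steel cover, radius 54 mm, reaches 31 mm out from this point. The thigh bar to its left is clamped.
- calf_bar (a joint): Bend of the knee (rad): 0 = bar straight right along the board; grows down-slope; starts at 0.75 to 0.95. Stiff hinge (0.4 N m), stays where left. Swung up, it meets a hard stop hidden under the cover, anywhere from 0.02 to 0.26; a push of 8 N near its end bears firmly. Unless the lock is drawn back first, its tongue strikes the stop plate from below and ends the swing about 0.4 rad too early.
- bar_end (a point): Point on the centre line and in the mid-plane of the calf bar, 190 mm from the knee axis (its round end is at 211 mm). Steel, 22 mm wide, 8 mm thick, 24 mm clear of the board. Axes: x outward along the bar, y across it (up-slope side), z square out of the board. Bare bar from 145 mm outward with the lock back, 110 mm with it home. 12 to 15 N down-slope here is a good test of the lock.
- lock (a joint): Travel of the slide lock along the calf bar (m): 0 = fully back from the joint, 0.036 = fully home (hard ends); starts at 0.019 to 0.025. Friction 1.5 N. A sprung ball holds it at each end: 6 to 8 N pass it, 5 to 10 mm before either end, then it snaps over. The tongue enters the stop plate only with the bar on its stop (within about 0.06 rad); it then has about 0.04 rad of play.
- lock_tab (a point): Centre of the top of the lock's finger tab, 42 mm out from the bar's mid-plane, 117 mm from the knee axis with the lock back, 81 mm with it home. Tab 38 mm along the bar, 14 mm across (grip it across), 26 mm high, on an aluminium sleeve 50 mm along, 34 mm across, 13 mm under to 16 mm over the mid-plane. Axes as bar_end: drawing back is +x, home is -x.
- cork_block: Bystander: sanding block 58 x 100 x 33 mm, origin under its centre, y along it.
- side_cutters: Bystander: pliers 67 x 149 x 17 mm, origin under their middle, y along them.

How it is judged (in metres and radians):
On the way, in this order (a step that is already met when the one before it is completed fails the run):
1. the lock is drawn fully back (value of joint lock below 0.003 m), for 0.1 s.
2. with the lock still back, the bar bears firmly on its stop (contact force between calf_bar_c2 and stop_c0 above 12 N and value of joint lock below 0.005 m), for 0.1 s.
3. the lock has clicked home and the robot has let go of bar and lock (value of joint lock above 0.034 m and value of joint calf_bar below 0.36 rad and contact force between each of the arm, the fingers and calf_bar below 0.3 N), for 0.2 s.
4. the bar's end is pressed down and the lock takes the load (contact force between lock_c5 and stop_c2 above 24 N and value of joint lock above 0.034 m and value of joint calf_bar below 0.36 rad), for 0.2 s.
At the end, for the whole second after the job is handed in: The lock is fully home (travel over 34 of 36 mm), with the bar held at its stop (bend under 0.36) and at rest; sanding block and side cutters are within 30 mm of where they stood (value of joint lock above 0.034 m and value of joint calf_bar below 0.36 rad and velocity of joint calf_bar between -0.05 and 0.05 rad/s); the robot touches nothing.
It fails at once if the sanding block or the side cutters are moved more than 30 mm (distance of any of cork_block, side_cutters from where it was at the start of the episode above 0.03 m).
It also fails if it takes over 64 s, if anything falls off the work surface, if the arm or the gripper's body presses on something with over 40 N, if the wrist force passes 120 N, or if a joint passes its speed limit or range.

### The arm

A 6-joint arm with a two-finger parallel gripper is mounted at the origin on a cart in front of the work surface, level with it; the furniture and walls round the work are solid. World frame = base frame: x ahead of the robot, y to its left, z up, the work surface at z = 0. Lengths are in mm, angles in rad, forces in N, time in s.
With the tool pointing down it reaches from about 400 to 825 mm from the base axis. Payload 7 kg.
Tool frame: the origin (TCP) lies at the very end of the fingers, on their centre line; the grasp point (between the pads) lies bot.hold_point_z behind it (bot.hold_point_z is the distance from the TCP to the grasp point, in mm); z points along the fingers, y is the line along which they close (so a half turn about z gives the same grasp; the last joint's range is limited). The gripper opens to 88 mm and grips with 3 to 60 N. Pads are 19 mm wide; open, the fingers measure 130 mm over their backs; the gripper's body (78 mm by 193 mm) begins 47 mm behind the grasp point.
Start: joints at [-0.922, 0.359, 0.012, 0, -1.224, -0.288], TCP at [238.263, -631.527, 226.561] pointing down, gripper open.
Joint ranges: [-3.07, 3.07], [-1.43, 2.12], [-1.02, 1.25], [-3.03, 1.67], [-3.05, -0], [-3.03, 3.03]. Speed limits (rad/s): [2.39, 2.39, 3.01, 3.14, 3.14, 3.14].

### API

Orientations are given as a 3x3 rotation matrix whose columns are the frame's x, y, z axes.
In Python, from cell import bot, vision, order gives the robot as it stands (bot), with the cameras (vision) and the job (order).
- The arm moves only by the shell command python3 drive.py [OPENING], which reads ROWS from standard input. ROWS is a JSON list of rows, 1 to 5 of them, each an object with the fields trans (a list: dx, dy, dz in mm), rot (a list: a rotation vector rx, ry, rz in rad); a field left out counts as zero; each row shifts and turns the commanded pose from where the row before left it, along the tool's axes as they then stand; what a row does not reach is not made up. A row lasts 1/12 s, in which the tool goes at most 41.7 mm and 0.125 rad, less where a joint would pass 70% of its speed; a pose out of reach is approached as far as the arm can. OPENING is the finger opening in mm, set as the command begins (- or left out keeps the last). The fingers move at their own pace and stop on an object; the grip force is fixed at half the most. Time passes only in rows, so rows that do not move let the fingers close. It prints the time, the measured TCP pose, the force, the opening and the grip force at its end. Input that does not fit is refused with a message, and nothing moves.
- bot.get_state(): the state, without advancing time (a new reading comes with each control period).
- vision.grab_frame(name): name is "scene" or "top" or "wrist"; returns the picture (480x640x3 uint8, blue, green, red); there is no depth.
- vision.camera_info(name): a dict with "fx", "fy", "cx", "cy" (pixels), "D" ([k1, k2, p1, p2, k3] as OpenCV has them; the pictures are not rectified), "R" (3x3) and "t" (3): a world point X has camera coordinates R X + t. Camera axes: x right, y down, z forward; pixel columns grow to the right and rows downward; lengths in mm; the calibration is good to about 2 mm. A picture is of the moment at which its call begins: read the wrist's pose just before it. camera_info takes no time and is no camera call; for the wrist camera it gives the pose at the moment of the call.
- order.hand_in(): hands the job in; it is judged then, once.
The state is a dict: "clock": time; "qpos": joint angles; "qd": joint speeds; "joint_efforts": joint torques, N m; "eef_pos": TCP position; "tool_rot": TCP orientation; "wrist_force": force on the tool from outside, world axes, zero at the start; "moment": the same for the moment, N m; "grip_width": finger opening in mm; "gripper_force": force on a finger pad.
Only numpy, scipy, OpenCV 4.12 (cv2) and the standard library are available. Lean on these libraries where they do the work, as an engineer would, in place of code of your own. Each camera call takes 0.05 s, during which the arm holds its last target. There are 200 camera calls.

## Working session

There is one attempt and no reset: what is moved stays moved. The work goes in short steps, Python scripts to look and compute and a shell command to move; the robot and the scene stay as the last step left them, time stands still between calls to the robot, and variables do not carry over. Pictures are saved under pics/ and viewed, at most 10 in all, crops included, and the job is handed in when it is done.

```bash
ls; mkdir -p pics; python3 - <<'E'
from cell import bot, vision, order
import cv2
s=bot.get_state(); print(s['clock'],bot.hold_point_z,s['tool_rot'])
for n in("scene","top"):
    cv2.imwrite(f"pics/{n}0.png",vision.grab_frame(n))
    c=vision.camera_info(n); print(n,c)
E
```

```text
cell.py
drive.py
pics
0.0 18.8 [[-9.35656771e-01 -3.52910499e-01 -7.65707626e-04]
 [-3.52911284e-01  9.35655555e-01  1.51925520e-03]
 [ 1.80277482e-04  1.69172828e-03 -9.99998553e-01]]
scene {'fx': 467.91518451561825, 'fy': 467.91518451561825, 'cx': 318.51340519002866, 'cy': 248.4234934192295, 'D': array([-0.1242642,  0.       ,  0.       ,  0.       ,  0.       ]), 'R': array([[-0.67220852, -0.74034441,  0.00508482],
       [-0.39324584,  0.35121843, -0.84970779],
       [ 0.62729053, -0.5731804 , -0.52722938]]), 't': array([237.87355344, 454.61944397, 810.55828917])}
top {'fx': 510.7231780503363, 'fy': 510.7231780503363, 'cx': 317.7871507710084, 'cy': 234.95625435403602, 'D': array([-0.14657594,  0.        ,  0.        ,  0.        ,  0.        ]), 'R': array([[-0.02069765, -0.99975243, -0.00816608],
       [-0.99478189,  0.02140954, -0.09975286],
       [ 0.09990299,  0.00605882, -0.99497873]]), 't': array([-123.72914543,  557.48453167, 1306.20307511])}
```

View pics/scene0.png

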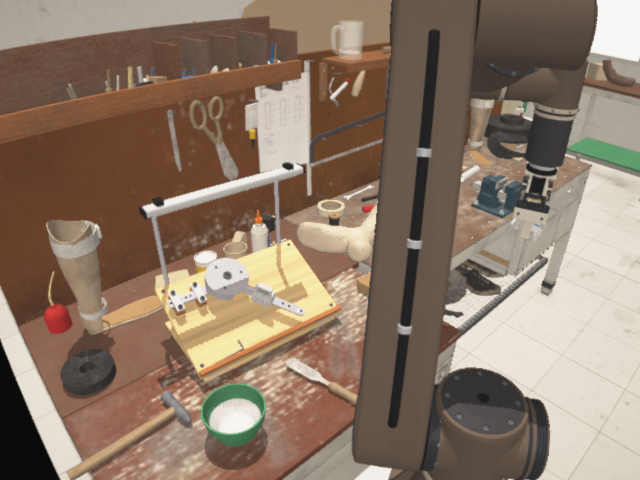

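View pics/top0.png

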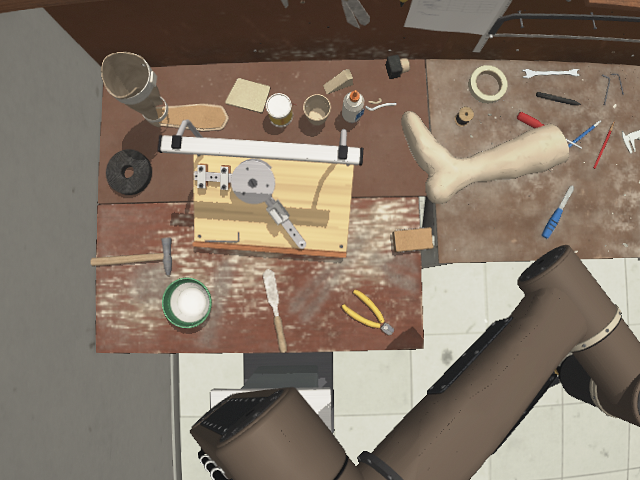

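The scene view shows the board with the cover near (228,278), the lock near (262,295) and the bar end near (302,312). The top view shows the cover at (252,182), the bar end at about (301,246), the cork block at (413,240) and the cutters at (370,312). I'll enlarge both.

```bash
python3 - <<'E'
import cv2
a=cv2.imread("pics/top0.png")[140:280,180:370]; cv2.imwrite("pics/topc.png",cv2.resize(a,None,fx=4,fy=4,interpolation=cv2.INTER_CUBIC))
a=cv2.imread("pics/scene0.png")[240:350,150:350]; cv2.imwrite("pics/scenec.png",cv2.resize(a,None,fx=4,fy=4,interpolation=cv2.INTER_CUBIC))
E
```

```text
(no output)
```

View pics/topc.png

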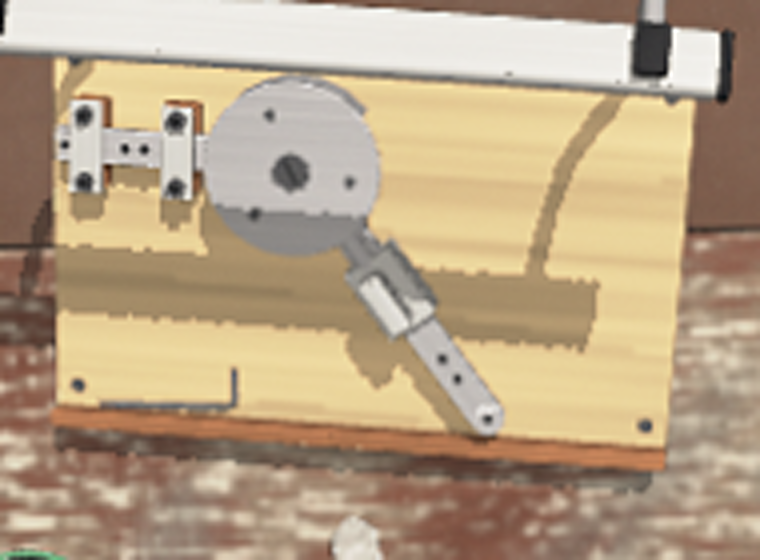

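View pics/scenec.png

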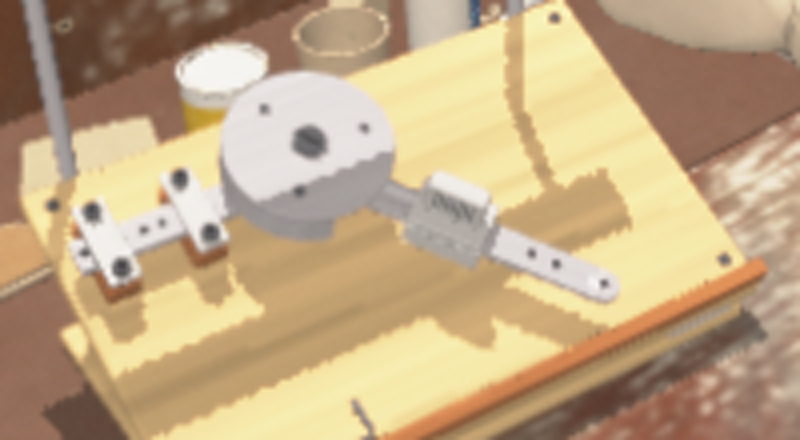

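```bash
cat > h.py <<'E'
import numpy as np, cv2
def ray(c,uv):
    K=np.array([[c['fx'],0,c['cx']],[0,c['fy'],c['cy']],[0,0,1]])
    p=cv2.undistortPoints(np.array([[uv]],float),K,np.array(c['D']))[0,0]
    R=np.array(c['R']); d=R.T@np.array([p[0],p[1],1]); return -R.T@np.array(c['t']),d/np.linalg.norm(d)
def tri(obs):
    A=0;b=0
    for c,uv in obs:
        o,d=ray(c,uv);P=np.eye(3)-np.outer(d,d);A=A+P;b=b+P@o
    x=np.linalg.solve(A,b)
    return x,[round(float(np.linalg.norm(np.cross(x-ray(c,uv)[0],ray(c,uv)[1]))),1) for c,uv in obs]
def proj(c,X):
    K=np.array([[c['fx'],0,c['cx']],[0,c['fy'],c['cy']],[0,0,1]])
    return cv2.projectPoints(np.array(X,float).reshape(-1,1,3),cv2.Rodrigues(np.array(c['R']))[0],np.array(c['t'],float),K,np.array(c['D']))[0].reshape(-1,2)
E
python3 - <<'E'
from cell import bot, vision, order
from h import *
T=vision.camera_info("top");S=vision.camera_info("scene")
t=lambda x,y:(x/4+180-.4,y/4+140-.4)
s=lambda x,y:(x/4+150-.4,y/4+240-.4)
np.set_printoptions(precision=1,suppress=True)
P={}
for n,a,b in [("cov",(291,173),(310,141)),("end",(487,419),(604,284)),("corner",(645,426),(725,260)),("c1",(84,115),(92,212)),("c2",(176,121),(180,178)),("c3",(84,181),(121,267)),("c4",(176,187),(210,232)),("cov1",(269,115),(264,109)),("cov2",(349,182),(364,128)),("cov3",(255,214),(299,191))]:
    x,e=tri([(T,t(*a)),(S,s(*b))]);P[n]=x;print(n,x,e)
for y in (0,-.03,-.05,-.07,-.09):
  pass
# board frame fit: yaw from clamps & endpoint constraint
th=np.radians(25)
for w in("c1","c3"):
  d=P["c2" if w=="c1" else "c4"]-P[w];print("yaw",np.arctan2(-d[0],d[1])%np.pi, np.arctan2(d[1],d[0])+np.pi/2)
E
```

```text
cov [670.   17.2 156.1] [0.8, 0.8]
end [526.6 -94.7  70.8] [1.2, 1.2]
corner [ 522.6 -195.3   38.4] [1.1, 1.1]
c1 [712.5 146.2 142.2] [1.2, 1.2]
c2 [706.9  89.2 142.8] [1.0, 1.0]
c3 [674.9 149.9 125.1] [1.1, 1.1]
c4 [669.6  92.6 124.8] [0.9, 0.9]
cov1 [702.9  28.4 168.2] [1.0, 1.0]
cov2 [664.  -17.7 153. ] [1.3, 1.3]
cov3 [648.2  41.  141.9] [0.9, 0.9]
yaw 3.04399644217833 -0.09759621141146324
yaw 3.0506185130805195 -0.09097414050927388
```

```bash
cat >> h.py <<'E'
from scipy.spatial.transform import Rotation as Ro
np.set_printoptions(precision=2,suppress=True,linewidth=150)
psi=-.093; a=np.radians(25)
jx=np.array([np.cos(psi),np.sin(psi),0]);jy=np.array([-np.sin(psi),np.cos(psi),0]);Z=np.array([0,0,1.])
U=np.cos(a)*jx+np.sin(a)*Z; N=-np.sin(a)*jx+np.cos(a)*Z
KN=np.array([670,17.2,156.1])-25*N
def bc(th): return -jy*np.cos(th)-U*np.sin(th), U*np.cos(th)-jy*np.sin(th)
def pt(th,r,c,n): b,cc=bc(th); return KN+r*b+c*cc+n*N
def rot(th): b,cc=bc(th); return np.column_stack([b,-cc,-N])
def plan(s,p,R,n):
    R0=np.array(s['tool_rot']);t=R0.T@(p-np.array(s['eef_pos']));w=Ro.from_matrix(R0.T@R).as_rotvec()/n
    e=Ro.from_rotvec(w).as_matrix();S=np.eye(3);A=np.zeros((3,3))
    for _ in range(n):A+=S;S=S@e
    d=np.linalg.solve(A,t);print(n,"x",d.round(1),w.round(4),'|',np.linalg.norm(d).round(1),np.linalg.norm(w).round(3))
def where(s,th):
    b,c=bc(th);d=np.array(s['eef_pos'])-KN;f=np.array(s['wrist_force']);R0=np.array(s['tool_rot'])
    print("t",round(s['clock'],2),"r,c,n",np.array([d@b,d@c,d@N]),"polar th,r",np.array([np.arctan2(-d@U,-d@jy),np.hypot(d@U,d@jy)]),"F bcn",np.array([f@b,f@c,f@N]),"rot",Ro.from_matrix(R0.T@rot(th)).as_rotvec(),"w",s['grip_width'],s['gripper_force'],"q",np.array(s['qpos']))
E
python3 - <<'E'
from cell import bot, vision, order
from h import *
c=vision.camera_info("wrist");s=bot.get_state();R0=np.array(s['tool_rot'])
C=-np.array(c['R']).T@np.array(c['t']);print(R0.T@(C-s['eef_pos']),np.array(c['R'])@R0,c['fx'],c['D'])
print(KN)
plan(s,pt(.9,105,0,150),rot(.9),22)
plan(s,pt(.9,105,0,150),rot(.9),25)
E
```

```text
[  67.12   -1.09 -157.86] [[-0.    1.    0.  ]
 [-0.97 -0.   -0.25]
 [-0.25 -0.    0.97]] 335.21305777597814 [-0.05  0.    0.    0.    0.  ]
[680.52  16.22 133.44]
22 x [-24.3  18.2   1.5] [ 0.01 -0.02 -0.01] | 30.4 0.022
25 x [-21.4  16.    1.3] [ 0.01 -0.01 -0.01] | 26.7 0.019
```

```bash
sed -i "s/w.round(4),/w.round(4).tolist(),/" h.py; python3 - <<'E'
from cell import bot, vision, order
from h import *
s=bot.get_state()
plan(s,pt(.9,105,0,150),rot(.9),20)
E
```

```text
20 x [-26.7  20.    1.6] [0.0117, -0.0185, -0.0107] | 33.4 0.024
```

```bash
for i in 1 2 3; do echo '[{"trans":[-26.7, 20, 1.6], "rot":[0.0117, -0.0185, -0.0107]}, {"trans":[-26.7, 20, 1.6], "rot":[0.0117, -0.0185, -0.0107]}, {"trans":[-26.7, 20, 1.6], "rot":[0.0117, -0.0185, -0.0107]}, {"trans":[-26.7, 20, 1.6], "rot":[0.0117, -0.0185, -0.0107]}, {"trans":[-26.7, 20, 1.6], "rot":[0.0117, -0.0185, -0.0107]}]' | python3 drive.py; done; python3 - <<'E'
from cell import bot, vision, order
from h import *
s=bot.get_state();where(s,.9)
plan(s,pt(.9,105,0,150),rot(.9),5)
E
```

```text
clock: 0.52
eef_pos: [325.5, -487.5, 220.5]
tool_rot: [[-0.91, -0.399, 0.108], [-0.403, 0.915, -0.019], [-0.091, -0.06, -0.994]]
wrist_force: [0.7, -0.1, 0.0]
grip_width: 87.7
gripper_force: 0.0
clock: 0.93
eef_pos: [404.8, -340.6, 221.1]
tool_rot: [[-0.873, -0.438, 0.216], [-0.454, 0.89, -0.032], [-0.178, -0.126, -0.976]]
wrist_force: [0.6, 0.5, 0.3]
grip_width: 87.5
gripper_force: 0.0
clock: 1.35
eef_pos: [475.9, -189.5, 226.4]
tool_rot: [[-0.824, -0.468, 0.321], [-0.505, 0.862, -0.039], [-0.259, -0.194, -0.946]]
wrist_force: [0.6, -0.3, -0.3]
grip_width: 87.3
gripper_force: 0.0
t 1.35 r,c,n [239.47  95.74 162.31] polar th,r [  0.52 257.9 ] F bcn [-0.23  0.44 -0.56] rot [ 0.06 -0.09 -0.05] w 87.28094006045198 0.0 q [ 0.05 -0.11 -0.62  0.08 -0.74 -1.14]
5 x [-26.4  19.9   1.7] [0.0115, -0.0182, -0.0105] | 33.1 0.024
```

```bash
echo '[{"trans":[-26.4, 19.9, 1.7], "rot":[0.0115, -0.0182, -0.0105]}, {"trans":[-26.4, 19.9, 1.7], "rot":[0.0115, -0.0182, -0.0105]}, {"trans":[-26.4, 19.9, 1.7], "rot":[0.0115, -0.0182, -0.0105]}, {"trans":[-26.4, 19.9, 1.7], "rot":[0.0115, -0.0182, -0.0105]}, {"trans":[-26.4, 19.9, 1.7], "rot":[0.0115, -0.0182, -0.0105]}]' | python3 drive.py; echo '[{}, {}]' | python3 drive.py 50; cat > snap.py <<'E'
import sys,pickle
from cell import bot, vision, order
from h import *
s=bot.get_state();c=vision.camera_info("wrist");im=vision.grab_frame("wrist");n=sys.argv[1]
cv2.imwrite(f"pics/{n}.png",im);pickle.dump(c,open(f"pics/{n}.pkl","wb"));where(s,float(sys.argv[2]))
E
python3 snap.py w1 .9
```

```text
clock: 1.77
eef_pos: [537.0, -35.7, 234.5]
tool_rot: [[-0.764, -0.489, 0.421], [-0.553, 0.832, -0.039], [-0.331, -0.263, -0.906]]
wrist_force: [1.5, -2.0, 0.3]
grip_width: 87.7
gripper_force: 0.0
clock: 1.93
eef_pos: [536.6, -36.3, 233.7]
tool_rot: [[-0.764, -0.491, 0.419], [-0.555, 0.831, -0.039], [-0.329, -0.262, -0.907]]
wrist_force: [0.8, -0.6, -0.2]
grip_width: 79.0
gripper_force: 0.0
t 1.93 r,c,n [105.87  -0.19 149.34] polar th,r [  0.9  105.87] F bcn [-0.21  0.81 -0.57] rot [ 0. -0.  0.] w 79.0451184429325 0.0 q [ 0.43 -0.13 -0.77  0.39 -0.58 -1.71]
```

View pics/w1.png

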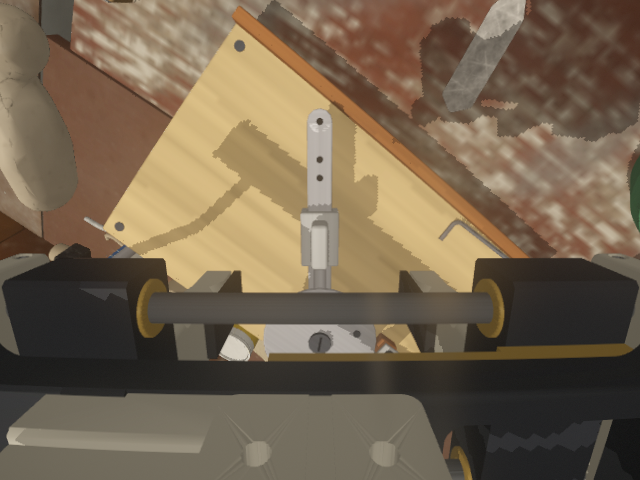

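The wrist view shows the bar vertical in the picture: end hole (319.5,121), tab from about (319,222) to (319,270), sleeve (302–338, 208–265) and cover screw (319,343). I'll compare these with the model's predictions.

```bash
python3 - <<'E'
from h import *
import pickle
from cell import bot, vision, order
c=pickle.load(open("pics/w1.pkl","rb"));T=vision.camera_info("top");S=vision.camera_info("scene")
t=lambda x,y:(x/4+180-.4,y/4+140-.4)
s=lambda x,y:(x/4+150-.4,y/4+240-.4)
print("pred",proj(c,[pt(.9,200,0,4),pt(.9,0,0,25),pt(.9,0,0,31)]),[proj(c,[pt(.9,117-L+19,0,42),pt(.9,117-L-19,0,42)]).tolist() for L in(19,22,25)])
for n,A,B,W in [("end",(487,419),(604,284),(319.5,121)),("cov",(291,173),(310,141),(319,343)),("corner",(645,426),(725,260),(239,46))]:
  x,e=tri([(T,t(*A)),(S,s(*B)),(c,W)]); d=x-KN; print(n,x,e,"u,y,n",d@U,d@jy,d@N)
E
python3 -c "
import cv2
a=cv2.imread('pics/w1.png')[95:285,240:400];cv2.imwrite('pics/w1c.png',cv2.resize(a,None,fx=3,fy=3,interpolation=cv2.INTER_CUBIC))"
```

```text
pred [[320.82 121.97]
 [320.22 342.44]
 [320.24 345.93]] [[[320.6692760212694, 225.21641934342472], [320.52819925674294, 269.68846141065967]], [[320.6578272112852, 228.8389916915629], [320.5174251495396, 273.0699959711994]], [[320.6464317853928, 232.44228303599812], [320.5067039567241, 276.4328470099224]]]
end [526.47 -95.04  70.57] [1.6, 0.9, 0.8] u,y,n -156.21851605162544 -125.08804389881199 3.469067906237349
cov [670.27  16.91 156.42] [0.9, 1.0, 0.8] u,y,n 0.4012058250488977 -0.2687659784022426 25.170845211350944
corner [ 522.54 -195.67   38.63] [1.5, 0.9, 0.8] u,y,n -164.79815087020827 -225.64898858304196 -27.768489751635506
```

View pics/w1c.png

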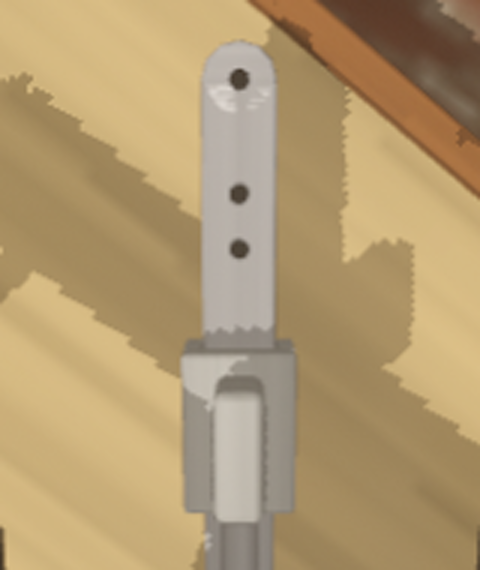

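The end hole, cover screw and corner screw agree between the three views to about 1.5 mm. The tab is centred near r = 98 mm, so the lock stands at about 19 mm. Next I descend and grip.

```bash
echo '[{"trans":[-8, -1, 25]}, {"trans":[0, 0, 35]}, {"trans":[0, 0, 35]}, {"trans":[0, 0, 22]}, {"trans":[0, 0, 10]}]' | python3 drive.py 50;  python3 -c "
from cell import bot, vision, order
from h import *
where(bot.get_state(),.9)"; echo '[{}, {}, {}, {}, {}]' | python3 drive.py 0;  echo '[{}, {}]' | python3 drive.py;python3 -c "
from cell import bot, vision, order
from h import *
where(bot.get_state(),.9)"
```

```text
clock: 2.4
eef_pos: [595.4, -40.0, 119.7]
tool_rot: [[-0.768, -0.488, 0.415], [-0.551, 0.833, -0.04], [-0.326, -0.26, -0.909]]
wrist_force: [1.8, -1.8, 1.6]
grip_width: 50.3
gripper_force: 0.0
t 2.4 r,c,n [100.72   1.66  21.15] polar th,r [  0.88 100.74] F bcn [-0.93  2.79  0.6 ] rot [ 0.   -0.01 -0.  ] w 50.348558777711304 0.0 q [ 0.18  0.11 -0.97  1.01 -0.14 -2.15]
clock: 2.82
eef_pos: [597.3, -39.3, 125.4]
tool_rot: [[-0.765, -0.486, 0.423], [-0.552, 0.833, -0.04], [-0.333, -0.264, -0.905]]
wrist_force: [-0.8, 0.1, -0.3]
grip_width: 22.5
gripper_force: 0.0
clock: 2.98
eef_pos: [596.9, -38.5, 124.9]
tool_rot: [[-0.764, -0.488, 0.422], [-0.554, 0.832, -0.039], [-0.332, -0.264, -0.906]]
wrist_force: [-4.3, 3.2, 4.1]
grip_width: 13.8
gripper_force: 30.0
t 2.98 r,c,n [97.    2.46 25.26] polar th,r [ 0.87 97.03] F bcn [ 0.16 -3.64  5.68] rot [-0.  0.  0.] w 13.801418310654482 29.95395988225937 q [ 0.19  0.1  -0.97  1.   -0.14 -2.15]
```

```bash
echo '[{}, {}, {"rot":[0, 0.06, 0]}, {"rot":[0, 0.07, 0]}, {"rot":[0, 0.07, 0]}]' | python3 drive.py 30;  echo '[{"trans":[2, 0, 3], "rot":[0, 0.05, 0]}, {}]' | python3 drive.py;python3 -c "
from cell import bot, vision, order
from h import *
where(bot.get_state(),.88)"; echo '[{}, {}, {}, {}]' | python3 drive.py 0;python3 -c "
from cell import bot, vision, order
from h import *
where(bot.get_state(),.88)"
```

```text
clock: 3.4
eef_pos: [599.2, -43.9, 126.4]
tool_rot: [[-0.827, -0.482, 0.289], [-0.535, 0.833, -0.141], [-0.173, -0.271, -0.947]]
wrist_force: [2.5, -0.6, 0.6]
grip_width: 30.0
gripper_force: 0.0
clock: 3.57
eef_pos: [602.5, -43.7, 123.9]
tool_rot: [[-0.839, -0.483, 0.251], [-0.529, 0.832, -0.168], [-0.128, -0.274, -0.953]]
wrist_force: [1.4, 1.1, -0.1]
grip_width: 30.0
gripper_force: 0.0
t 3.57 r,c,n [96.08  7.32 21.77] polar th,r [ 0.8  96.35] F bcn [-1.6  -0.26 -0.65] rot [-0.01 -0.22 -0.02] w 30.04991145468863 0.0 q [ 0.38  0.2  -0.7   0.49 -0.55 -1.81]
clock: 3.9
eef_pos: [599.2, -46.3, 122.6]
tool_rot: [[-0.839, -0.482, 0.251], [-0.528, 0.832, -0.167], [-0.128, -0.273, -0.953]]
wrist_force: [-1.0, 5.6, -6.0]
grip_width: 14.8
gripper_force: 29.4
t 3.9 r,c,n [100.52   7.46  21.95] polar th,r [  0.81 100.79] F bcn [-0.52 -6.72 -4.82] rot [-0.01 -0.22 -0.02] w 14.761465090695557 29.44075353210792 q [ 0.37  0.19 -0.71  0.49 -0.55 -1.81]
```

```bash
echo '[{"trans":[4, -0.3, 0.9]}, {"trans":[4, -0.3, 0.9]}, {"trans":[4, -0.3, 0.9]}, {"trans":[4, -0.3, 0.9]}, {"trans":[3, -0.2, 0.7]}]' | python3 drive.py;python3 -c "
from cell import bot, vision, order
from h import *
where(bot.get_state(),.82)"; echo '[{"trans":[2, -0.2, 0.4]}, {"trans":[2, -0.2, 0.4]}, {}]' | python3 drive.py; python3 -c "
from cell import bot, vision, order
from h import *
where(bot.get_state(),.82)"
```

```text
clock: 4.32
eef_pos: [586.7, -57.1, 117.3]
tool_rot: [[-0.838, -0.483, 0.254], [-0.53, 0.832, -0.166], [-0.131, -0.273, -0.953]]
wrist_force: [7.9, 8.0, -6.2]
grip_width: 14.8
gripper_force: 29.4
t 4.32 r,c,n [118.1    1.59  22.  ] polar th,r [  0.81 118.11] F bcn [-8.74 -3.73 -8.66] rot [-0.   -0.22 -0.08] w 14.782618319046476 29.44786792388186 q [ 0.36  0.18 -0.75  0.52 -0.52 -1.82]
clock: 4.57
eef_pos: [586.9, -57.3, 117.5]
tool_rot: [[-0.836, -0.484, 0.26], [-0.532, 0.831, -0.162], [-0.137, -0.273, -0.952]]
wrist_force: [9.9, 13.0, -10.0]
grip_width: 14.2
gripper_force: 29.4
t 4.57 r,c,n [118.07   1.89  22.09] polar th,r [  0.8  118.08] F bcn [-12.1   -7.71 -12.73] rot [-0.   -0.21 -0.08] w 14.201233670871778 29.383043989073485 q [ 0.36  0.18 -0.75  0.52 -0.51 -1.82]
```

```bash
cat >> h.py <<'E'
def rt(th,tilt): return rot(th)@Ro.from_euler('y',tilt).as_matrix()
E
echo '[{}, {}, {"trans":[0, 0, -12]}, {"trans":[0, 0, -20]}, {"trans":[0, 0, -20]}]' | python3 drive.py 34
echo '[{}]' | python3 drive.py
python3 -c "
from cell import bot, vision, order
from h import *
s=bot.get_state();where(s,.82);plan(s,pt(.82,185,0,50),rt(.82,.2),3);plan(s,pt(.82,185,0,-6),rt(.82,.2),5)"; python3 snap.py w2 .82
```

```text
clock: 4.98
eef_pos: [568.5, -53.1, 165.4]
tool_rot: [[-0.841, -0.481, 0.249], [-0.527, 0.833, -0.169], [-0.125, -0.273, -0.954]]
wrist_force: [1.7, -0.1, 0.2]
grip_width: 33.5
gripper_force: 0.0
clock: 5.07
eef_pos: [570.7, -51.9, 169.4]
tool_rot: [[-0.839, -0.48, 0.256], [-0.528, 0.833, -0.167], [-0.133, -0.275, -0.952]]
wrist_force: [1.4, 0.5, 0.7]
grip_width: 33.9
gripper_force: 0.0
t 5.07 r,c,n [110.4    3.69  76.09] polar th,r [  0.79 110.46] F bcn [-1.54  0.53  0.09] rot [-0.01 -0.21 -0.08] w 33.902524188259385 0.0 q [ 0.4   0.09 -0.69  0.43 -0.66 -1.75]
3 x [22.6 -0.1 13.7] [0.0009, -0.0048, -0.0278] | 26.4 0.028
5 x [11.2  0.1 19.2] [0.0006, -0.0029, -0.0167] | 22.2 0.017
t 5.07 r,c,n [110.4    3.69  76.09] polar th,r [  0.79 110.46] F bcn [-1.54  0.53  0.09] rot [-0.01 -0.21 -0.08] w 33.902524188259385 0.0 q [ 0.4   0.09 -0.69  0.43 -0.66 -1.75]
```

View pics/w2.png

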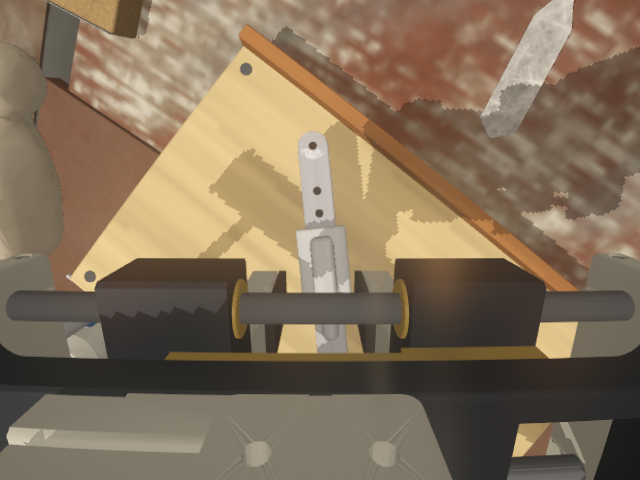

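The lock now sits further out along the bar, tab between (320,237) and (330,340). The end hole is at (312.5,146). I'll fit θ and plan the move to the bar end.

```bash
python3 - <<'E'
from h import *
import pickle
c=pickle.load(open("pics/w2.pkl","rb"))
for th in(.76,.78,.8,.82,.84):print(th,proj(c,[pt(th,200,0,4),pt(th,136,0,42)]).tolist())
from cell import bot, vision, order
s=bot.get_state()
plan(s,pt(.81,185,0,50),rt(.81,.2),3)
E
```

```text
0.76 [[300.7288203808196, 148.3571033336067], [311.3567858844827, 238.96176793581412]]
0.78 [[306.27481225642975, 147.5902097203927], [315.8127672585326, 238.37072836257178]]
0.8 [[311.8384969648167, 146.93665960788087], [320.2822311054554, 237.86864183879683]]
0.82 [[317.4171744066581, 146.3968794412736], [324.7630481041616, 237.45581678581098]]
0.84 [[323.00813091779196, 145.97123077690475], [329.25307943893637, 237.13251225382328]]
3 x [22.4 -0.8 13.2] [0.0018, -0.0051, -0.0311] | 26.0 0.032
```

```bash
echo '[{"trans":[22.4, -1.2, 13.2], "rot":[0.0018, -0.0051, -0.034]}, {"trans":[22.4, -1.2, 13.2], "rot":[0.0018, -0.0051, -0.034]}, {"trans":[22.4, -1.2, 13.2], "rot":[0.0018, -0.0051, -0.034]}, {}]' | python3 drive.py
python3 -c "
from cell import bot, vision, order
from h import *
s=bot.get_state();where(s,.8);plan(s,pt(.8,185,0,-6),rt(.8,.2),3)"
```

```text
clock: 5.45
eef_pos: [520.4, -102.3, 116.4]
tool_rot: [[-0.784, -0.564, 0.259], [-0.611, 0.774, -0.166], [-0.107, -0.288, -0.952]]
wrist_force: [-1.6, -0.9, -1.3]
grip_width: 34.0
gripper_force: 0.0
t 5.45 r,c,n [194.25  -3.42  47.25] polar th,r [  0.82 194.28] F bcn [ 2.09 -0.63 -0.57] rot [ 0.01 -0.21 -0.  ] w 34.00628814051381 0.0 q [ 0.3   0.07 -0.89  0.55 -0.47 -1.7 ]
3 x [-6.7 -1.2 16.7] [0.0022, -0.0036, 0.0001] | 18.1 0.004
```

```bash
echo '[{"trans":[-6, -1.2, 16.7]}, {"trans":[-6, -1.2, 16.7]}, {"trans":[-6, -1.2, 16.7]}, {}, {}]' | python3 drive.py
python3 -c "
from cell import bot, vision, order
from h import *
s=bot.get_state();where(s,.8)
import numpy as np
from scipy.spatial.transform import Rotation as Ro
s=dict(s)
for t in(.7,.6,.5,.4,.3):
  T=.2*max(0,(t-.3)/.5)
  plan(s,pt(t,183,0,-6),rt(t,T),3); s['eef_pos']=pt(t,183,0,-6);s['tool_rot']=rt(t,T)"
```

```text
clock: 5.87
eef_pos: [554.9, -100.1, 74.8]
tool_rot: [[-0.784, -0.563, 0.263], [-0.611, 0.774, -0.165], [-0.111, -0.29, -0.951]]
wrist_force: [-0.5, 0.1, -0.1]
grip_width: 33.9
gripper_force: 0.0
t 5.87 r,c,n [180.9    2.02  -4.82] polar th,r [  0.79 180.91] F bcn [ 0.31 -0.35  0.15] rot [ 0.   -0.21 -0.  ] w 33.888601771181875 0.0 q [ 0.22  0.18 -0.93  0.77 -0.32 -1.87]
3 x [ 0.5 -5.4  0.5] [0.0076, -0.0156, -0.033] | 5.4 0.037
3 x [-0.1 -6.1 -0. ] [0.0047, -0.0133, -0.033] | 6.1 0.036
3 x [-0.1 -6.1 -0. ] [0.0033, -0.0133, -0.0332] | 6.1 0.036
3 x [-0.1 -6.1 -0. ] [0.002, -0.0133, -0.0333] | 6.1 0.036
3 x [-0.1 -6.1 -0. ] [0.0007, -0.0133, -0.0333] | 6.1 0.036
```

```bash
for i in 1 2; do echo '[{"trans":[0, -6.1, 0], "rot":[0.0066, 0, -0.0326]}, {"trans":[0, -6.1, 0], "rot":[0.0066, 0, -0.0326]}, {"trans":[0, -6.1, 0], "rot":[0.0066, 0, -0.0326]}, {"trans":[0, -6.1, 0], "rot":[0.0066, 0, -0.0326]}, {"trans":[0, -6.1, 0], "rot":[0.0066, 0, -0.0326]}]' | python3 drive.py | egrep "force|clock"; python3 -c "
from cell import bot, vision, order
from h import *
s=bot.get_state();where(s,$(python3 -c "print(.8-.167*$i)"))"; done;python3 -c "
from cell import bot, vision, order
from h import *
plan(bot.get_state(),pt(.33,183,0,-6),rt(.33,.08),5)"
```

```text
clock: 6.28
wrist_force: [-1.0, 2.2, -2.1]
gripper_force: 1.4
t 6.28 r,c,n [180.14   2.6   -3.59] polar th,r [  0.62 180.16] F bcn [-0.49 -2.82 -1.35] rot [ 0.  -0.2  0. ] w 34.39770735453922 1.3708657398819923 q [ 0.16  0.19 -0.92  0.87 -0.31 -1.73]
clock: 6.7
wrist_force: [-1.2, 2.9, -1.1]
gripper_force: 1.4
t 6.7 r,c,n [180.41   3.35  -3.55] polar th,r [  0.45 180.44] F bcn [-1.65 -2.8  -0.4 ] rot [ 0.  -0.2  0. ] w 33.822355452726384 1.3540859520435333 q [ 0.1   0.2  -0.9   0.96 -0.29 -1.6 ]
5 x [ 0.3 -4.3  0.5] [0.0046, -0.0241, -0.0269] | 4.3 0.036
```

```bash
echo '[{"trans":[0.3, -5, 0.3], "rot":[0.005, -0.016, -0.027]}, {"trans":[0.3, -5, 0.3], "rot":[0.005, -0.016, -0.027]}, {"trans":[0.3, -5, 0.3], "rot":[0.004, -0.016, -0.027]}, {"trans":[0.3, -5, 0.3], "rot":[0.004, -0.016, -0.027]}, {"trans":[0.3, -5, 0.3], "rot":[0.003, -0.016, -0.027]}]' | python3 drive.py | egrep "force|clock"; python3 -c "
from cell import bot, vision, order
from h import *
s=bot.get_state();where(s,.33);plan(s,pt(.2,183,6,-6),rt(.2,.12),5)
T=vision.camera_info('top')
o,d=ray(T,(262,152));print('light top',o+d*(378-o[2])/d[2])"
```

```text
clock: 7.12
wrist_force: [-2.5, 3.1, -0.9]
gripper_force: 1.3
t 7.12 r,c,n [183.37   3.47  -4.67] polar th,r [  0.31 183.4 ] F bcn [-1.76 -3.66  0.36] rot [ 0.   -0.12  0.  ] w 33.960733395038105 1.3408247753977776 q [ 0.02  0.2  -0.89  0.98 -0.19 -1.41]
5 x [-0.3 -5.3  0.2] [0.004, -0.0, -0.0257] | 5.3 0.026
light top [685.78 -31.34 378.  ]
```

```bash
cat >> h.py <<'E'
def rl(th,tilt,lean): return Ro.from_rotvec(jy*lean).as_matrix()@rt(th,tilt)
E
python3 -c "
from cell import bot, vision, order
from h import *
s=bot.get_state();plan(s,pt(.23,183,3.5,-6),rl(.23,.08,.12),5)"
```

```text
5 x [-0.2 -3.7  0.1] [-0.0201, -0.0014, -0.022] | 3.7 0.03
```

```bash
echo '[{"trans":[-0.2, -3.7, 0.1], "rot":[-0.0201, -0.0014, -0.022]}, {"trans":[-0.2, -3.7, 0.1], "rot":[-0.0201, -0.0014, -0.022]}, {"trans":[-0.2, -3.7, 0.1], "rot":[-0.0201, -0.0014, -0.022]}, {"trans":[-0.2, -3.7, 0.1], "rot":[-0.0201, -0.0014, -0.022]}, {"trans":[-0.2, -3.7, 0.1], "rot":[-0.0201, -0.0014, -0.022]}]' | python3 drive.py | egrep "force|clock"; python3 -c "
from cell import bot, vision, order
from h import *
s=bot.get_state();where(s,.23);plan(s,pt(.14,183,3.5,-6),rl(.14,.06,.12),5)"
```

```text
clock: 7.53
wrist_force: [-2.8, -2.3, 0.2]
gripper_force: 1.5
t 7.53 r,c,n [183.91   2.74  -5.89] polar th,r [  0.22 183.93] F bcn [ 3.   -1.65  1.3 ] rot [ 0.11 -0.11 -0.  ] w 34.02743132849025 1.4791881234850734 q [ 0.12  0.26 -0.6   0.33 -0.46 -0.74]
5 x [-0.3 -3.4 -0.4] [0.0004, -0.0046, -0.0196] | 3.5 0.02
```

```bash
W='from cell import bot, vision, order
from h import *
s=bot.get_state();d=np.array(s["eef_pos"])-KN;th=np.arctan2(-d@U,-d@jy);b,c=bc(th);f=np.array(s["wrist_force"]);print(round(th,3),"Fb,c,n",f@b,f@c,f@N)'; for i in 1 2 3 ; do echo '[{"trans":[0, -3.4, -0.2], "rot":[0, -0.004, -0.019]}, {"trans":[0, -3.4, -0.2], "rot":[0, -0.004, -0.019]}]' | python3 drive.py >/dev/null; python3 -c "$W"; done
```

```text
0.172 Fb,c,n -2.6935280476563688 -3.1296020342066444 0.9760338399628334
0.138 Fb,c,n -2.4663248122959853 -3.3195218914513736 1.2748692518419091
0.102 Fb,c,n -1.0964966298197516 -2.5833104443268136 2.01415805609591
```

```bash
W='from cell import bot, vision, order
from h import *
s=bot.get_state();d=np.array(s["eef_pos"])-KN;th=np.arctan2(-d@U,-d@jy);b,c=bc(th);f=np.array(s["wrist_force"]);print(round(th,3),"Fb,c,n",f@b,f@c,f@N,np.hypot(d@U,d@jy),np.array(s["qpos"]))'; for i in 1 2 3; do echo '[{"trans":[0, -3, -0.2], "rot":[0, -0.004, -0.016]}]' | python3 drive.py >/dev/null; python3 -c "$W"; done
```

```text
0.085 Fb,c,n -1.2464082108844012 -2.9268783314358457 2.6359705601594183 184.72465089833838 [ 0.1   0.28 -0.51  0.23 -0.5  -0.49]
0.069 Fb,c,n -2.011038563331919 -3.090821421879543 3.259885919253892 184.81717835477392 [ 0.09  0.28 -0.49  0.22 -0.51 -0.46]
0.053 Fb,c,n -1.5256991317101414 -2.5055422134111525 2.8591270858084235 184.86941270365625 [ 0.09  0.29 -0.48  0.21 -0.52 -0.43]
```

```bash
W='from cell import bot, vision, order
from h import *
s=bot.get_state();d=np.array(s["eef_pos"])-KN;th=np.arctan2(-d@U,-d@jy);b,c=bc(th);f=np.array(s["wrist_force"]);print(round(th,3),"Fb,c,n",f@b,f@c,f@N,d@N)'; for i in 1 2 3 4; do echo '[{"trans":[0, -2.2, 0], "rot":[0, 0, -0.011]}]' | python3 drive.py >/dev/null; python3 -c "$W"; done
```

```text
0.039 Fb,c,n -1.076827046744175 -2.4763675661316285 2.9164972335694097 -7.560565744423444
0.026 Fb,c,n -0.5980931917658097 -2.3316280900995205 2.3167737366871 -8.011470062540742
0.014 Fb,c,n -1.6265986676296176 -4.383468109955681 3.194385716789939 -8.504596740697442
0.005 Fb,c,n -2.7416065164054073 -4.778493757692393 4.6505896689640585 -9.038065958707886
```

```bash
W='from cell import bot, vision, order
from h import *
s=bot.get_state();d=np.array(s["eef_pos"])-KN;th=np.arctan2(-d@U,-d@jy);b,c=bc(th);f=np.array(s["wrist_force"]);print(round(th,3),"Fb,c,n",f@b,f@c,f@N,d@N)'; for i in 1 2 3 4; do echo '[{"trans":[0, -1.5, -0.2]}, {}]' | python3 drive.py >/dev/null; python3 -c "$W"; done
```

```text
-0.0 Fb,c,n -2.1846765501107033 -4.949612797358699 5.062717880575494 -9.234770929331143
-0.004 Fb,c,n -3.0608364805489625 -6.422507227122237 6.927739154237571 -9.326594853653143
-0.009 Fb,c,n -3.7907258656706535 -8.566466356601083 6.926705251753657 -9.379980374412199
-0.014 Fb,c,n -3.7280010467118343 -9.966763784491564 8.08925713589091 -9.42701594297618
```

```bash
W='from cell import bot, vision, order
from h import *
s=bot.get_state();d=np.array(s["eef_pos"])-KN;th=np.arctan2(-d@U,-d@jy);b,c=bc(th);f=np.array(s["wrist_force"]);print(round(th,3),"Fb,c,n",f@b,f@c,f@N,d@N,s["clock"])'; echo '[{"trans":[0, -1.5, -0.3]}, {"trans":[0, -1, -0.2]}, {}, {}]' | python3 drive.py >/dev/null; python3 -c "$W"; echo '[{"trans":[0, 5, 0.3]}, {"trans":[0, 5, 0.3]}, {"trans":[0, 2.5, 0]}, {}]' | python3 drive.py >/dev/null; python3 -c "$W"; echo '[{"trans":[0, 0, -20]}, {"trans":[0, 0, -30]}, {"trans":[0, 0, -30]}, {"trans":[0, 0, -20]}, {}]' | python3 drive.py 40 >/dev/null; python3 snap.py w3 .04; python3 -c "
from cell import bot, vision, order
from h import *
plan(bot.get_state(),pt(.04,117,0,90),rl(.04,0,.12),4)"
```

```text
-0.021 Fb,c,n -4.659621244038539 -11.811598456709696 8.804112621197493 -9.4393528950604 9.6167
0.018 Fb,c,n 0.25619428970962227 0.42374556038328415 -0.5974719788083074 -7.858492780840734 9.95
t 10.37 r,c,n [179.95  19.31  94.93] polar th,r [ -0.07 180.98] F bcn [-0.44 -0.2  -0.87] rot [ 0.12 -0.05  0.01] w 39.9633729653056 0.0 q [ 0.11  0.15 -0.39  0.16 -0.74 -0.35]
4 x [-15.8   4.4   0.7] [-0.0002, -0.0117, 0.0019] | 16.4 0.012
```

View pics/w3.png

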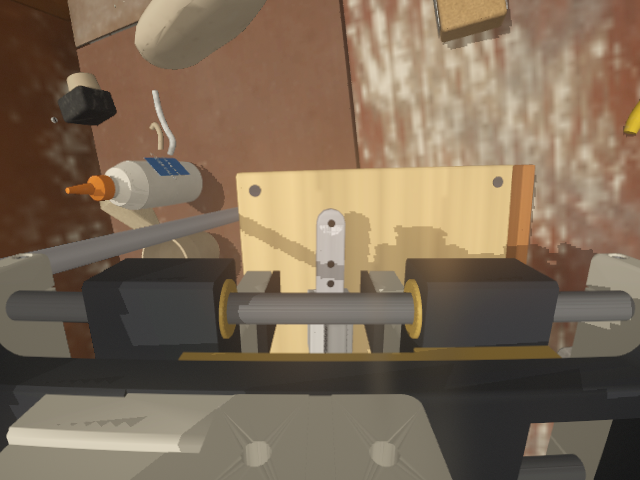

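The bar is raised, with its end hole at (331,223) and its inner holes at (331,264) and (330.5,284). I'll fit the bend.

```bash
python3 - <<'E'
from h import *
import pickle
from cell import bot, vision, order
c=pickle.load(open("pics/w3.pkl","rb"))
for th in(0,.03,.06,.09):print(th,proj(c,[pt(th,200,0,4),pt(th,136,0,42)]).tolist())
s=bot.get_state();th=.05
plan(s,pt(th,117,0,70),rl(th,0,.12),4)
E
```

```text
0 [[320.41080498879063, 224.23327472317922], [329.9309164855716, 323.9848564837477]]
0.03 [[328.20060237289937, 223.95131254588526], [335.7454971871306, 323.5742077416892]]
0.06 [[335.9468617824013, 223.90371716409012], [341.534205071674, 323.3253645633471]]
0.09 [[343.6387220771604, 224.08856597616483], [347.28952720989076, 323.2376468984188]]
4 x [-16.    4.1   5.7] [-0.0003, -0.0117, 0.0044] | 17.5 0.012
```

```bash
python3 -c "
from cell import bot, vision, order
from h import *
plan(bot.get_state(),pt(.045,117,1.5,70),rl(.045,0,0),4)"
```

```text
4 x [-16.    3.8   5.5] [0.0297, -0.0128, 0.0038] | 17.3 0.033
```

```bash
echo '[{"trans":[-16, 3.8, 5.5], "rot":[0.0297, -0.0128, 0.0038]}, {"trans":[-16, 3.8, 5.5], "rot":[0.0297, -0.0128, 0.0038]}, {"trans":[-16, 3.8, 5.5], "rot":[0.0297, -0.0128, 0.0038]}, {"trans":[-16, 3.8, 5.5], "rot":[0.0297, -0.0128, 0.0038]}, {}]' | python3 drive.py 46 | grep -A1 clock;echo '[{}, {}]' | python3 drive.py | grep wrist_f;python3 -c "
from cell import bot, vision, order
from h import *
s=bot.get_state();where(s,.045);plan(s,pt(.045,117,1.5,21),rl(.045,0,0),3)"
```

```text
clock: 10.83
eef_pos: [633.7, -95.9, 189.1]
wrist_force: [-0.0, -0.1, 0.1]
t 11.0 r,c,n [117.35  -0.42  67.51] polar th,r [  0.05 117.35] F bcn [0.13 0.02 0.08] rot [ 0.01 -0.    0.  ] w 45.94919729564828 0.0 q [ 0.22  0.11 -0.61  0.29 -0.46 -0.59]
3 x [-0.1 -0.7 15.5] [0.0019, -0.0006, 0.0003] | 15.5 0.002
```

```bash
echo '[{"trans":[0, -0.7, 15.5]}, {"trans":[0, -0.7, 15.5]}, {"trans":[0, -0.7, 15]}, {}, {}]' | python3 drive.py | grep wrist_f;python3 -c "
from cell import bot, vision, order
from h import *
s=bot.get_state();where(s,.045)"; echo '[{}, {}, {}, {}, {}]' | python3 drive.py 0 | grep force;python3 -c "
from cell import bot, vision, order
from h import *
s=bot.get_state();where(s,.045)"
```

```text
wrist_force: [0.2, -0.3, 0.3]
t 11.42 r,c,n [118.14   1.15  21.38] polar th,r [  0.04 118.14] F bcn [0.22 0.37 0.2 ] rot [ 0.01 -0.   -0.  ] w 46.13289933821345 0.0 q [ 0.19  0.19 -0.64  0.36 -0.35 -0.64]
wrist_force: [-0.1, -0.4, 1.0]
gripper_force: 0.0
t 11.83 r,c,n [117.22   1.68  22.76] polar th,r [  0.03 117.24] F bcn [0.36 0.43 0.95] rot [ 0. -0.  0.] w 18.20361901658806 0.0 q [ 0.2   0.18 -0.64  0.36 -0.35 -0.65]
```

```bash
W='from cell import bot, vision, order
from h import *
where(bot.get_state(),.045)'; echo '[{"trans":[0, -1, 0]}, {"trans":[0, -1, 0]}, {}]' | python3 drive.py 0 >/dev/null;python3 -c "$W"; echo '[{"trans":[-3, 0, 0]}, {"trans":[-3, 0, 0]}, {"trans":[-3, 0, 0]}, {"trans":[-3, 0, 0]}, {"trans":[-3, 0, 0]}]' | python3 drive.py >/dev/null;python3 -c "$W"
```

```text
t 12.08 r,c,n [117.43   1.94  22.5 ] polar th,r [  0.03 117.44] F bcn [-3.75 -7.29  9.71] rot [ 0.01 -0.    0.  ] w 13.581148487381823 29.99248892068863 q [ 0.2   0.18 -0.64  0.35 -0.36 -0.64]
t 12.5 r,c,n [103.62   1.48  22.52] polar th,r [  0.03 103.63] F bcn [ 2.24 -6.57  9.66] rot [ 0.01 -0.   -0.  ] w 14.066361712557296 29.99189168214798 q [ 0.22  0.18 -0.65  0.39 -0.35 -0.7 ]
```

```bash
W='from cell import bot, vision, order
from h import *
where(bot.get_state(),.045)'; echo '[{"trans":[-3, 0, 0]}, {"trans":[-3, 0, 0]}, {"trans":[-3, 0, 0]}, {"trans":[-2, 0, 0]}]' | python3 drive.py >/dev/null;python3 -c "$W"; echo '[{"trans":[-3, 0, 0]}, {"trans":[-3, 0, 0]}, {"trans":[-3, 0, 0]}, {"trans":[-3, 0, 0]}, {}]' | python3 drive.py >/dev/null;python3 -c "$W"
```

```text
t 12.83 r,c,n [92.46  1.43 22.51] polar th,r [ 0.03 92.48] F bcn [ 2.12 -6.63 10.68] rot [ 0.01 -0.   -0.  ] w 13.579507535961607 29.991472363471985 q [ 0.24  0.18 -0.66  0.41 -0.35 -0.74]
t 13.25 r,c,n [81.14  1.34 22.54] polar th,r [ 0.03 81.15] F bcn [ 3.91 -5.28  9.39] rot [ 0.01 -0.   -0.  ] w 13.970034670610769 29.993839859962463 q [ 0.26  0.18 -0.67  0.44 -0.35 -0.78]
```

```bash
W='from cell import bot, vision, order
from h import *
where(bot.get_state(),.045)'; for i in 1 2 3; do echo '[{"trans":[-2.5, 0, 0]}, {}, {}]' | python3 drive.py >/dev/null;python3 -c "$W"; done
```

```text
t 13.5 r,c,n [80.77  0.78 22.55] polar th,r [ 0.04 80.77] F bcn [14.35 -2.78  8.42] rot [ 0.01 -0.01 -0.  ] w 13.650757457832446 30.00277876853943 q [ 0.26  0.18 -0.67  0.44 -0.35 -0.79]
t 13.75 r,c,n [80.3   0.19 22.56] polar th,r [ 0.04 80.3 ] F bcn [23.31 -0.16  8.71] rot [ 0.01 -0.01 -0.  ] w 13.422113265711827 30.01906156539917 q [ 0.26  0.18 -0.67  0.45 -0.35 -0.8 ]
t 14.0 r,c,n [79.68 -0.52 22.54] polar th,r [ 0.05 79.68] F bcn [31.33  2.83  8.49] rot [ 0.01 -0.01 -0.01] w 13.864531314179375 30.03952145576477 q [ 0.26  0.18 -0.67  0.45 -0.36 -0.81]
```

```bash
echo '[{"trans":[5, 0, 0]}, {}, {}, {}]' | python3 drive.py 36 | grep wrist_f; echo '[{"trans":[0, 0, -25]}, {"trans":[0, 0, -30]}, {"trans":[0, 0, -15]}, {}, {}]' | python3 drive.py | grep wrist_f
python3 snap.py w4 .045; python3 -c "
from cell import bot, vision, order
from h import *
plan(bot.get_state(),pt(.05,183,0,60),rl(.05,0,.1),5)"
```

```text
wrist_force: [-0.4, -0.3, -0.2]
wrist_force: [0.3, 0.5, -0.5]
t 14.75 r,c,n [75.73  4.26 92.49] polar th,r [-0.01 75.85] F bcn [-0.52 -0.06 -0.58] rot [0. 0. 0.] w 36.01467206323412 0.0 q [ 0.3   0.07 -0.6   0.33 -0.52 -0.69]
5 x [21.4  0.6  6.4] [-0.0191, 0.0008, 0.0012] | 22.3 0.019
```

View pics/w4.png

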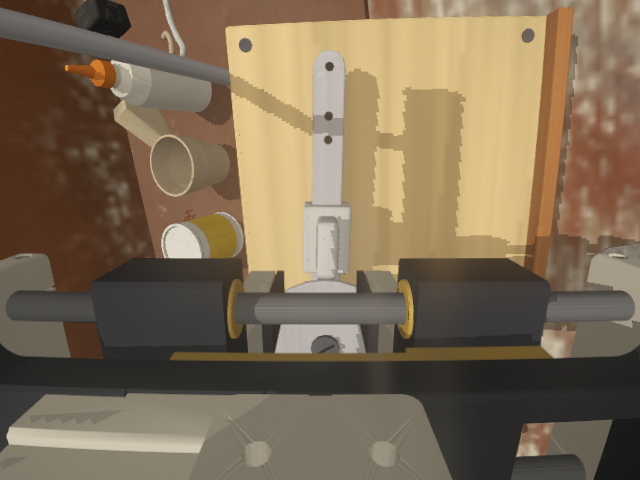

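The lock sleeve now sits next to the cover, with the tab at about (326,215–278). The end hole is at (329.5,66). Next I move to the bar end for the load test.

```bash
echo '[{"trans":[21.4, 0.6, 6.4], "rot":[-0.0191, 0, 0]}, {"trans":[21.4, 0.6, 6.4], "rot":[-0.0191, 0, 0]}, {"trans":[21.4, 0.6, 6.4], "rot":[-0.0191, 0, 0]}, {"trans":[21.4, 0.6, 6.4], "rot":[-0.0191, 0, 0]}, {"trans":[21.4, 0.6, 6.4], "rot":[-0.0191, 0, 0]}]' | python3 drive.py 36 | grep wrist_f; echo '[{}, {}]' | python3 drive.py | grep wrist_f;python3 - <<'E'
from h import *
import pickle
from cell import bot, vision, order
c=pickle.load(open("pics/w4.pkl","rb"))
for th in(.03,.06,.09):print(th,proj(c,[pt(th,200,0,4),pt(th,100,0,42)]).tolist())
s=bot.get_state();where(s,.05);plan(s,pt(.05,184,0,-6),rl(.05,0,.1),4)
E
```

```text
wrist_force: [-0.0, 0.0, 0.2]
wrist_force: [-0.4, 0.2, 0.3]
0.03 [[321.0188661592155, 68.26243133154625], [323.5795187351913, 223.79300325486716]]
0.06 [[329.8525400936572, 68.28238323433678], [328.30571998005763, 223.79254709764479]]
0.09 [[338.6755477466087, 68.5969676224889], [333.02743029452483, 223.931245260687]]
t 15.38 r,c,n [185.19  -0.53  58.45] polar th,r [  0.05 185.19] F bcn [-0.12 -0.29  0.44] rot [ 0.1 -0.   0. ] w 35.91558958367506 0.0 q [ 0.07  0.17 -0.44  0.09 -0.63 -0.28]
4 x [-0.4 -1.8 16. ] [0.0007, 0.0004, 0.0007] | 16.1 0.001
```

```bash
echo '[{"trans":[0, -1.2, 16]}, {"trans":[0, -1.2, 16]}, {"trans":[0, -1.2, 16]}, {"trans":[0, -1.2, 14]}, {}]' | python3 drive.py | grep wrist_f;W='from cell import bot, vision, order
from h import *
where(bot.get_state(),.06)';  python3 -c "$W"; for i in 1 2 3 4; do echo '[{"trans":[0, 2, 0.2]}, {"trans":[0, 2, 0.2]}, {}]' | python3 drive.py >/dev/null;python3 -c "$W" | grep -o "t .*rot"; done
```

```text
wrist_force: [-0.4, -0.7, -0.8]
t 15.8 r,c,n [183.45  -1.82  -4.69] polar th,r [  0.07 183.46] F bcn [ 0.81 -0.59 -0.61] rot [ 0.1  -0.    0.02] w 35.84328075539806 0.0 q [ 0.07  0.27 -0.46  0.1  -0.51 -0.29]
t 16.05 r,c,n [183.66  -3.44  -0.96] polar th,r [  0.08 183.69] F bcn [-0.46  0.01 -0.61] rot
t 16.3 r,c,n [183.89  -6.93  -1.  ] polar th,r [  0.1  184.02] F bcn [-0.04  0.84  0.05] rot
t 16.55 r,c,n [184.06 -10.89  -1.33] polar th,r [  0.12 184.38] F bcn [-0.67  2.46  2.24] rot
t 16.8 r,c,n [184.08 -14.14  -1.36] polar th,r [  0.14 184.62] F bcn [1.47 5.99 2.34] rot
```

```bash
W='from cell import bot, vision, order
from h import *
where(bot.get_state(),.1)';  echo '[{"trans":[0, -3, 0]}, {"trans":[0, -2, 3]}, {"trans":[0, 2, 1]}, {"trans":[0, 3, 0]}]' | python3 drive.py >/dev/null; python3 -c "$W" | grep -o "t .*rot"; for i in 1 2 3 ; do echo '[{"trans":[0, 2, 0]}, {"trans":[0, 1.5, 0]}, {}]' | python3 drive.py >/dev/null;python3 -c "$W" | grep -o "t .*rot"; done
```

```text
t 17.13 r,c,n [184.55  -7.57  -6.22] polar th,r [  0.14 184.7 ] F bcn [ 2.64  6.74 -6.26] rot
t 17.38 r,c,n [184.49  -9.96  -5.66] polar th,r [  0.15 184.76] F bcn [ 2.16  8.82 -7.78] rot
t 17.63 r,c,n [184.43 -12.15  -5.25] polar th,r [  0.17 184.83] F bcn [  3.51  10.86 -10.05] rot
t 17.88 r,c,n [184.32 -14.28  -4.83] polar th,r [  0.18 184.87] F bcn [  3.35  15.21 -12.98] rot
```

```bash
W='from cell import bot, vision, order
from h import *
where(bot.get_state(),.1)';  echo '[{"trans":[0, 0.5, 0]}, {"trans":[0, 0.5, 0]}, {}, {}, {}]' | python3 drive.py >/dev/null; python3 -c "$W" | grep -o "t .*rot"; echo '[{"trans":[0, -6, 0]}, {"trans":[0, -6, 0]}, {"trans":[0, -2, 0]}, {}]' | python3 drive.py >/dev/null;python3 -c "$W" | grep -o "t .*rot";echo '[{"trans":[0, 0, -15]}, {"trans":[0, 0, -25]}, {"trans":[0, 0, -35]}, {"trans":[0, 0, -35]}, {}]' | python3 drive.py >/dev/null; python3 snap.py w5 .1
python3 -c "
from cell import bot, vision, order
import cv2
cv2.imwrite('pics/top9.png',vision.grab_frame('top'))"
```

```text
t 18.3 r,c,n [184.3  -14.6   -4.73] polar th,r [  0.18 184.88] F bcn [  4.02  15.94 -14.38] rot
t 18.63 r,c,n [184.52  -6.26  -6.3 ] polar th,r [  0.13 184.63] F bcn [ 0.19  2.68 -0.53] rot
t 19.05 r,c,n [184.11   5.47 108.65] polar th,r [  0.07 184.2 ] F bcn [ 0.6  -2.75  0.84] rot [ 0.1  -0.    0.05] w 35.78720567509897 0.0 q [ 0.08  0.09 -0.42  0.08 -0.72 -0.28]
```

View pics/w5.png

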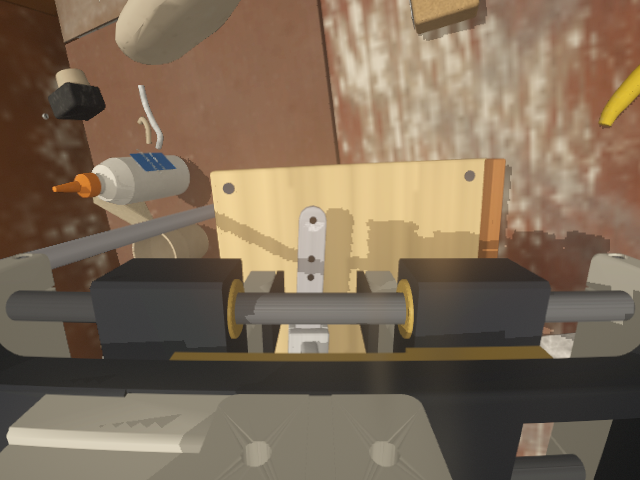

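The bar is still up and locked, with its end hole at (313,220), the lock home beside the cover and the gripper clear of it. Handing in.

```bash
python3 - <<'E'
from h import *
import pickle
from cell import bot, vision, order
c=pickle.load(open("pics/w5.pkl","rb"))
for th in(.06,.09,.12):print(th,proj(c,[pt(th,200,0,4)]).tolist())
print(order.hand_in())
E
```

```text
0.06 [[304.6110373918671, 220.5935116824017]]
0.09 [[312.12914080611716, 220.66884314487686]]
0.12 [[319.6039568692169, 220.96580094323494]]
the job is handed in; nothing more can be done
None
```

I drew the lock fully back, swung the bar up onto its stop (bend about 0.05), pushed the lock home, and released it. I then loaded the bar end with about 16 N and it held at a bend of about 0.09; the job is handed in at about 19 s, and no pass/fail verdict was returned.

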